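# Bolt the water-sample box shut

### The job

Lock the sample box: push the slotted disc on its lid round by a post until the slot lines up with the bar, then push the bar by its turned-up tail through the disc until it is fully home, with the tail against the staple. Only push the bar along its track, never lift it, and leave the bottles, caps, jar and vial where they stand.

Things in the scene. Friction and masses are not known exactly. Their poses are not given: they have to be found in the camera images.
- sample_box: Fixed grey-painted steel sample box, 340 mm long (x), 200 mm wide (y), 80 mm tall, lying roughly across the bench in front of the robot, turned up to 0.45 rad either way. Origin: centre of its underside. x points along the bar's track in the direction in which the bar is pushed home (roughly world +y); z up. The disc, bar, rails, staple and keeper are on its flat lid.
- lock (a point): Point on the disc's axis at the level of the lid's top face, 80 mm above the bench; box frame x = +70 mm, y = 0. Axes as sample_box: the bar's track is this x axis. Two low rails (8 mm tall, 6 mm wide, 19 mm apart) guide the bar from x -135 to -52 mm of here.
- staple (a point): Middle of the top of the staple, an aluminium bridge over the track between rails and disc: 10 mm along the track (x -52 to -42 mm of lock), 35 mm wide, top 15 mm above the lid, passage 19 mm wide and 11.5 mm high. The bar's turned-up tail stops against it.
- keeper (a point): Middle of the top of the keeper, an aluminium bridge on the far side of the disc that receives the bar's nose: 14 mm along the track (x +42 to +56 mm of lock), 38 mm wide, top 15 mm above the lid, passage 22 mm wide and 11.5 mm high.
- disc (a joint): Angle of the slotted disc about its upright axis (rad, counter-clockwise from above). 0: the slot lies along the track; 3.14 is just as good, as the slot runs right through. Starts from 0.6 to 2.54, turns from -0.25 to 3.39. Stiff (about 0.1 N m, 4 N at a post), stays where it is left, no spring.
- disc_slot (a point): The disc: plain steel, 76 mm across, flat on the lid: two segments 12 mm thick with a straight 22 mm wide slot right across the middle between them, open at the top. This point: on the axis, level with the top of the segments, 12 mm above the lid. Its x runs along the slot, z up.
- post_a (a point): One of the disc's two upright round steel posts to push on, 12 mm in diameter, standing on a segment 25 mm from the axis at right angles to the slot (disc_slot's +y), from 12 to 36 mm above the lid. This point: its middle, 24 mm above the lid. Axes as disc_slot.
- post_b (a point): The other post, just like post_a, on the other segment (disc_slot's -y). This point: its middle, 24 mm above the lid.
- bar: Loose plain steel bar flat on the lid between the rails: 124 mm long (x), 16 wide, 10 high, 0.13 to 0.25 kg, slides at 1 to 2 N. Nose (+x) tapered over 12 mm to 8 mm wide; tail (-x) turned up. Origin: centre of its underside: at x -130 to -106 mm of lock at the start (nose short of the disc), 0 when home (tail on staple, nose through keeper). A slot over 0.1 rad out of line may block it.
- bar_tail (a point): Centre of the back face of the bar's turned-up tail (16 mm wide, 32 mm high, 10 mm thick along x), 62 mm behind the bar's origin and 16 mm above the lid. Axes as bar; push here along +x.
- bar_nose (a point): Middle of the bar's nose end, 62 mm ahead of the bar's origin and 5 mm above the lid.
- bottle_a: A loose, closed pale plastic sample bottle, 58 mm across and 125 mm tall, standing on the bench past the keeper end of the box; a bystander. Origin: centre of its underside
- bottle_b: Another loose, closed pale plastic sample bottle, 58 mm across and 125 mm tall, standing on the bench past the keeper end of the box; a bystander. Origin: centre of its underside
- bottle_c: A loose, closed pale plastic sample bottle, 54 mm across and 110 mm tall, on the bench just past the tail end of the box; a bystander. Origin: centre of its underside
- jar: A loose amber glass jar, 56 mm across and 65 mm tall, on the bench just past the far long side of the box; a bystander. Origin: centre of its underside
- cap_a: A loose white screw cap, 38 mm across and 13 mm tall, lying on the lid beside the track, about 72 mm from its centre line on the robot's side; a bystander. Origin: centre of its underside
- cap_b: Another such cap on the lid, on the robot's side past the disc, about 70 mm from the centre line; a bystander. Origin: centre of its underside
- vial: A loose small amber vial, 26 mm across and 50 mm tall, standing on the lid beside the track, about 76 mm from its centre line on the side away from the robot; a bystander. Origin: centre of its underside
There are look-alikes about, which are no part of the job. What is meant by the bar is not blue, red or yellow, and is the larger of those in its own colour.

How it is judged:
On the way, in this order (a step that is already met when the one before it is completed fails the run):
1. the disc's slot is lined up with the bar (within 0.10 rad) before the bar has passed the middle of the disc (angle between the x axis of disc_slot and the x axis of lock, either way round below 0.1 rad and x of bar_nose in the frame of lock below 0 m), for 0.1 s.
2. the bar is pushed through the disc and is home (x of bar in the frame of lock above -0.005 m and angle between the x axis of disc_slot and the x axis of lock, either way round below 0.1 rad), for 0.2 s.
At the end, for the whole second after the job is handed in: The bar lies flat and at rest in its track, pushed through the disc to within 5 mm of its stop (tail against the staple), with the disc's slot within 0.10 rad of the track (all of step 2 and y of bar in the frame of lock between -0.006 and 0.006 m and height (world z) of bar below 0.083 m and angle between bar's own z axis and vertical below 0.06 rad and linear speed of bar below 0.01 m/s); the robot touches nothing.
It fails at once if the bar is lifted (more than 8 mm) or tipped (more than 0.2 rad) (height (world z) of bar above 0.088 m or angle between bar's own z axis and vertical above 0.2 rad).
It fails at once if a sample bottle or the jar is moved more than 20 mm or tipped (distance of any of bottle_a, bottle_b, bottle_c, jar from where it was at the start of the episode above 0.02 m or angle between any of bottle_a, bottle_b, bottle_c, jar's own z axis and vertical above 0.35 rad).
It fails at once if a cap or the vial on the lid is moved more than 20 mm or tipped (distance of any of cap_a, cap_b, vial from where it was at the start of the episode above 0.02 m or angle between any of cap_a, cap_b, vial's own z axis and vertical above 0.35 rad).
It also fails if it takes over 54 s, if anything falls off the work surface, if the arm or the gripper's body presses on something with over 40 N, if the wrist force passes 120 N, or if a joint passes its speed limit or range.

### The arm

A 7-joint arm with a two-finger parallel gripper is mounted at the origin on the work surface. World frame = base frame: x ahead of the robot, y to its left, z up, the work surface at z = 0. Lengths are in m, angles in rad, forces in N, time in s.
With the tool pointing down it reaches from about 0.425 to 0.875 m from the base axis. Payload 4.7 kg.
Tool frame: the origin (TCP) lies at the very end of the fingers, on their centre line; the grasp point (between the pads) lies 19 mm behind it (grip_point_offset is the distance from the TCP to the grasp point, in m); x points along the fingers, z is the direction in which the jaws open and shut, and the axes are right-handed (so a half turn about x gives the same grasp; the last joint's range is limited). The gripper opens to 87 mm and grips with 3 to 60 N. Pads are 19 mm wide; open, the fingers measure 117 mm over their backs; the gripper's body (75 mm by 190 mm) begins 51 mm behind the grasp point.
Start: joints at [1.276, 0.321, -0.07, 1.45, 0.023, 1.371, -0.057], TCP at [0.198, -0.619, 0.223] pointing down, gripper open.
Joint ranges: [-2.86, 2.86], [-0.3, 2.09], [-1.38, 1.24], [0.06, 2.45], [-1.56, 4.7], [0.09, 2.05], [-2.69, 2.69]. Speed limits (rad/s): [2.57, 2.57, 3.14, 3.14, 3.14, 3.14, 3.14].

### API

Orientations are given as a rotation vector (axis times angle).
In Python, from bench import get_state, get_image, calibration, close_job, grip_point_offset gives the robot as it stands.
- The arm moves only by the tool play_rows, never from a script. Its argument "targets" is a list of rows, each an object with "claw": the closure, from 0 (fully open) to 1 (shut); "linear": the shift along the tool's x, y, z as a fraction of full scale, a list of three; "rotation": the turn, a rotation vector about the tool's x, y, z as a fraction of full scale, a list of three. In form: [{"claw": claw, "linear": [x, y, z], "rotation": [wx, wy, wz]}, ...]. A call has 1 to 10 rows; each row shifts and turns the pose as measured when the row begins, along the tool's axes as they then stand; what a row does not reach is not made up. Full scale, the value 1, is 2.5 cm for a shift and 90 degrees for a turn. A row lasts 1/12 s, in which the tool goes at most 41.7 mm and 7.16 degrees, less where a joint would pass 70% of its speed; a pose out of reach is approached as far as the arm can. A call with a number of a shift or a turn outside -1 to 1 is refused whole. A call with a gripper value outside its range is refused whole. The fingers move at their own pace and stop on an object; "newtons" is the grip in N (left out, the last holds). Time passes only in rows, so rows that do not move let the fingers close. It gives the time, the measured TCP pose, the force and the opening at its end, in the units of the state.
- get_state(): the state, without advancing time (a new reading comes with each control period).
- get_image(name): name is "side" or "top"; returns the picture (420x560x3 uint8, blue, green, red); there is no depth.
- calibration(name): a dict with "fx", "fy", "cx", "cy" (pixels), "rvec" (rotation vector, rad) and "tvec" (3), from world to camera coordinates, as OpenCV has them. Camera axes: x right, y down, z forward; pixel columns grow to the right and rows downward; lengths in m; the calibration is good to about 2 mm. A picture is of the moment at which its call begins. calibration takes no time and is no camera call.
- close_job(): hands the job in, once; it reports no verdict.
The state is a dict: "time": time; "joint_positions": joint angles; "qd": joint speeds; "joint_torque": joint torques, N m; "position": TCP position; "tool_rot": TCP orientation; "ft_force": force on the tool from outside, world axes, zero at the start; "torque": the same for the moment, N m; "grip_width": opening from 0.0 (shut) to 1.0 (fully open).
Only numpy, scipy, OpenCV 4.12 (cv2) and the standard library are available. Lean on these libraries where they do the work, as an engineer would, in place of code of your own. Each camera call takes 0.05 s, during which the arm holds its last target. There are 200 camera calls.

## Working session

There is one attempt and no reset: what is moved stays moved. The work goes in short steps, Python scripts to look and compute and a tool call to move; the robot and the scene stay as the last step left them, time stands still between calls to the robot, and variables do not carry over. Pictures are saved under pics/ and viewed, about 8 in all and at most 12, crops included, and the job is handed in when it is done.

Besides the shell and the picture viewer there is one more tool, called after ">>>" as a command line: name --argument value ..., lists and objects as JSON in quotes. play_rows: Moves the arm, as the interface text tells. Shift numbers are shares of 2.5 cm and turn numbers shares of 90 degrees, none past 1 either way. Its arguments: {"type":"object","properties":{"targets":{"type":"array"},"newtons":{"type":"number"}},"required":["targets"]}

```bash
ls; mkdir -p pics
python3 - <<'E'
from bench import *
import cv2
print(get_state())
for n in("top","side"):
    cv2.imwrite(f"pics/{n}0.png",get_image(n)); print(n,calibration(n))
E
```

```text
pics
{'time': 0.0, 'joint_positions': array([ 1.27612863,  0.32182009, -0.07009312,  1.4516539 ,  0.0226455 ,
        1.37078236, -0.05691018]), 'qd': array([ 3.91938091e-04,  1.36077206e-03,  2.86805280e-04, -1.41440867e-03,
       -1.82232399e-04,  9.10864519e-06,  9.60879962e-04]), 'joint_torque': array([ 2.33634746e-04, -4.91279769e+01, -4.03612750e-01, -3.12521517e+01,
       -6.37101755e-02,  4.36884561e-02,  1.62156934e-04]), 'position': array([ 0.19730361, -0.618766  ,  0.22147406]), 'tool_rot': array([ 0.9798256 ,  1.34124396, -0.97817881]), 'ft_force': array([-0.88172573, -0.08303685,  1.2996832 ]), 'torque': array([-0.03484142, -0.00438467,  0.00436494]), 'grip_width': 1.0004106931676409}
top {'fx': 529.4391680129612, 'fy': 529.4391680129612, 'cx': 279.2091996658505, 'cy': 206.93972911501024, 'rvec': array([ 2.15215346, -2.15318991,  0.15153059]), 'tvec': array([-0.01613176,  0.5202221 ,  1.14692683])}
side {'fx': 493.90440354785505, 'fy': 493.90440354785505, 'cx': 283.879947277421, 'cy': 208.89467880306466, 'rvec': array([ 1.05728613, -2.27289249,  1.17959224]), 'tvec': array([0.34147349, 0.30570217, 0.94063908])}
```

View pics/top0.png

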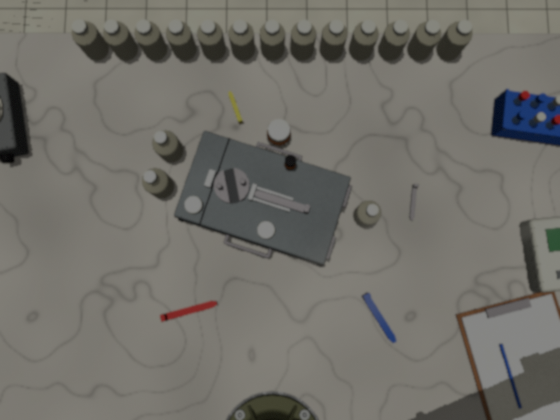

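View pics/side0.png

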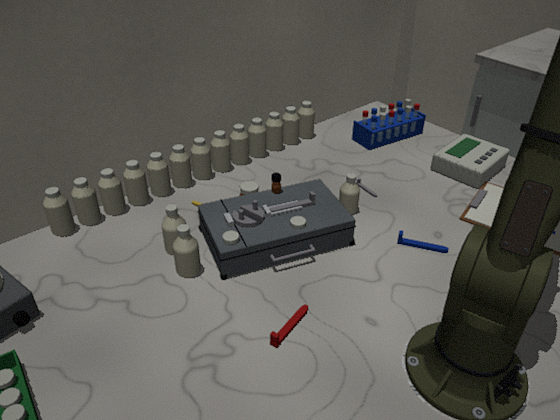

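The top view shows the box at about (265,198), with the disc at (232,185), the bar tail near (305,208), and bottles at (165,145), (157,182) and (368,213). I'll enlarge both views.

Run:
```python
import cv2,numpy as np
t=cv2.imread("pics/top0.png")[120:270,165:365]; s=cv2.imread("pics/side0.png")[165:285,190:370]
f=lambda a,k:cv2.convertScaleAbs(cv2.resize(a,None,fx=k,fy=k,interpolation=cv2.INTER_CUBIC),alpha=1.7)
cv2.imwrite("pics/t1.png",f(t,4));cv2.imwrite("pics/s1.png",f(s,4))
```

```text
(no output)
```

View pics/t1.png

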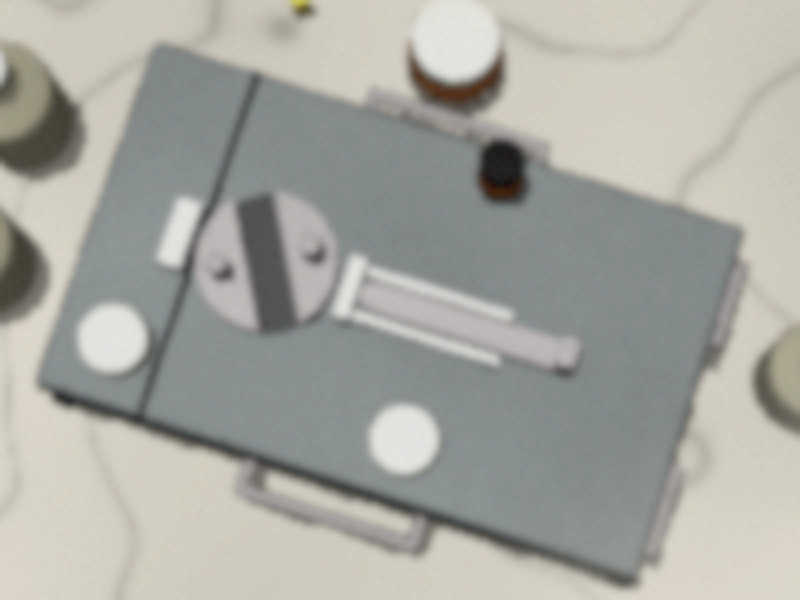

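View pics/s1.png

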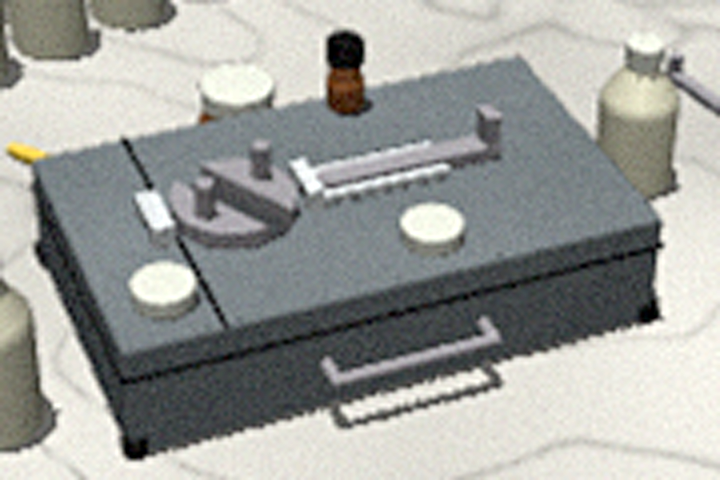

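The crops show the lid corners at crop (162,45), (742,232), (635,578) and (42,385). The disc centre is at about (266,262), with posts at (219,268) and (314,248). The slot runs steeply from (255,200) to (277,327), and the tail is at (567,345). Next I'll fit the box pose.

```bash
cat > h.py <<'E'
import cv2,numpy as np
from bench import *
from scipy.spatial.transform import Rotation as R
def px2w(n,p,z):
    c=calibration(n);M=R.from_rotvec(c["rvec"]).as_matrix();t=c["tvec"]
    d=M.T@np.array([(p[0]-c["cx"])/c["fx"],(p[1]-c["cy"])/c["fy"],1]);o=-M.T@t
    return o+d*(z-o[2])/d[2]
def w2px(n,P):
    c=calibration(n)
    return cv2.projectPoints(np.atleast_2d(np.array(P,float)),c["rvec"],c["tvec"],np.array([[c["fx"],0,c["cx"]],[0,c["fy"],c["cy"]],[0,0,1]]),None)[0][:,0]
E
python3 - <<'E'
from h import *
T=lambda u,v,z:px2w("top",(165+u/4-.375,120+v/4-.375),z)
L=[T(*p,.08) for p in((162,45),(742,232),(635,578),(42,385))]
print(np.round(L,4)); c=np.mean(L,0)
d=((L[0]-L[1])+(L[3]-L[2]));th=np.arctan2(d[1],d[0]);print("centre",c,"th",th, [np.linalg.norm(L[i]-L[(i+1)%4]) for i in range(4)])
ex=np.array([np.cos(th),np.sin(th)]);ey=np.array([-ex[1],ex[0]])
lock=c[:2]+.07*ex;print("lock",lock)
for n,u,v,z in(("disc",266,262,.092),("s0",255,200,.092),("s1",277,327,.092),("postL top",219,264,.116),("postR",315,244,.116),("staple",349,287,.095),("keeper",180,233,.095),("tailtop",570,350,.112),("capA",404,439,.093),("capB",113,339,.093),("vial",502,160,.13),("jar",457,42,.145)):
    w=T(u,v,z)[:2];print(n,w.round(4),"in lock",np.round([(w-lock)@ex,(w-lock)@ey],4))
a=T(255,200,.092)-T(277,327,.092);print("slot",np.arctan2(a[1],a[0])-th)
s=get_state();print(R.from_rotvec(s["tool_rot"]).as_matrix().round(3))
E
```

```text
[[ 0.6823  0.146   0.08  ]
 [ 0.5782 -0.1699  0.08  ]
 [ 0.3918 -0.1097  0.08  ]
 [ 0.4948  0.2068  0.08  ]]
centre [0.53680346 0.01830542 0.08      ] th 1.2541798916249707 [np.float64(0.3325878606600575), np.float64(0.19584523111159693), np.float64(0.33277237796186154), np.float64(0.197118591771541)]
lock [0.55859817 0.08482602]
disc [0.5595 0.0866] in lock [ 0.002  -0.0004]
s0 [0.5933 0.0929] in lock [ 0.0185 -0.0305]
s1 [0.5244 0.0803] in lock [-0.0149  0.0311]
postL top [0.5542 0.109 ] in lock [0.0216 0.0117]
postR [0.5648 0.0589] in lock [-0.0227 -0.014 ]
staple [0.5455 0.042 ] in lock [-0.0448 -0.0009]
keeper [0.5747 0.1324] in lock [ 0.0502 -0.0005]
tailtop [ 0.5093 -0.0744] in lock [-0.1666 -0.0027]
capA [0.4645 0.0126] in lock [-0.0979  0.0669]
capB [0.5179 0.1672] in lock [0.0656 0.0644]
vial [ 0.6065 -0.0388] in lock [-0.1025 -0.084 ]
jar [ 0.6654 -0.0154] in lock [-0.062  -0.1327]
slot -1.0739706840417238
[[-0.001  0.953  0.304]
 [ 0.002  0.304 -0.953]
 [-1.    -0.    -0.002]]
```

>>> play_rows --targets '[{"claw": 0.6,"linear": [0,1,-1],"rotation": [0,0,0]},{"claw": 0.6,"linear": [0,1,-1],"rotation": [0,0,0]},{"claw": 0.6,"linear": [0,1,-1],"rotation": [0,0,0]},{"claw": 0.6,"linear": [0,1,-1],"rotation": [0,0,0]},{"claw": 0.6,"linear": [0,1,-1],"rotation": [0,0,0]},{"claw": 0.6,"linear": [0,1,-1],"rotation": [0,0,0]},{"claw": 0.6,"linear": [0,1,-1],"rotation": [0,0,0]},{"claw": 0.6,"linear": [0,1,-1],"rotation": [0,0,0]},{"claw": 0.6,"linear": [0,1,-1],"rotation": [0,0,0]},{"claw": 0.6,"linear": [0,1,-1],"rotation": [0,0,0]}]'

```text
time: 0.93
position: [0.3578, -0.2976, 0.2138]
tool_rot: [0.993, 1.345, -0.995]
ft_force: [0.7, -0.3, 0.0]
grip_width: 0.416
```

```bash
cat >> h.py <<'E'
th=1.2542; ex=np.array([np.cos(th),np.sin(th)]);ey=np.array([-ex[1],ex[0]]);lock=np.array([.5596,.0864])
def go(x,y,z,jaw):  # target in lock frame (m), world z, world jaw angle; prints tool-frame shift in full-scale units
    s=get_state();M=R.from_rotvec(s["tool_rot"]).as_matrix()
    P=np.r_[lock+x*ex+y*ey,z]; d=M.T@(P-s["position"])/.025
    j=np.arctan2(M[1,2],M[0,2]);p=s["position"][:2]-lock
    Y=np.cross([np.cos(jaw),np.sin(jaw),0],[0,0,-1]);G=np.c_[[0,0,-1],Y,[np.cos(jaw),np.sin(jaw),0]]
    rv=R.from_matrix(M.T@G).as_rotvec()
    print("t",round(s["time"],2),"lockframe",np.round([p@ex*1e3,p@ey*1e3],1),"z",s["position"][2].round(4),"jaw",round(j,3),"shift",d.round(2),"rot(deg)",np.degrees(rv).round(1),"q7",s["joint_positions"][6].round(2),"F",s["ft_force"].round(1),"grip",round(s["grip_width"],2))
E
python3 -c "
from h import *
go(0,0,.22,.6)"
```

```text
t 0.93 lockframe [-427.7   72.3] z 0.2138 jaw -1.28 shift [ -0.24  12.13 -12.4 ] rot(deg) [-107.7   -0.8   -0.2] q7 -0.63 F [ 0.7 -0.3  0. ] grip 0.42
```

>>> play_rows --targets '[{"claw": 0.6,"linear": [0,1,-1],"rotation": [0,0,0]},{"claw": 0.6,"linear": [0,1,-1],"rotation": [0,0,0]},{"claw": 0.6,"linear": [0,1,-1],"rotation": [0,0,0]},{"claw": 0.6,"linear": [0,1,-1],"rotation": [0,0,0]},{"claw": 0.6,"linear": [0,1,-1],"rotation": [0,0,0]},{"claw": 0.6,"linear": [0,1,-1],"rotation": [0,0,0]},{"claw": 0.6,"linear": [0,1,-1],"rotation": [0,0,0]},{"claw": 0.6,"linear": [0,1,-1],"rotation": [0,0,0]},{"claw": 0.6,"linear": [0,1,-1],"rotation": [0,0,0]},{"claw": 0.6,"linear": [0,1,-1],"rotation": [0,0,0]}]'

```text
time: 1.77
position: [0.5281, 0.0308, 0.2117]
tool_rot: [0.991, 1.344, -1.0]
ft_force: [1.2, -0.6, 0.2]
grip_width: 0.399
```

>>> play_rows --targets '[{"claw": 0.6,"linear": [0,0,0],"rotation": [-0.08,0,0]},{"claw": 0.6,"linear": [0,0,0],"rotation": [-0.08,0,0]},{"claw": 0.6,"linear": [0,0,0],"rotation": [-0.08,0,0]},{"claw": 0.6,"linear": [0,0,0],"rotation": [-0.08,0,0]},{"claw": 0.6,"linear": [0,0,0],"rotation": [-0.08,0,0]},{"claw": 0.6,"linear": [0,0,0],"rotation": [-0.08,0,0]},{"claw": 0.6,"linear": [0,0,0],"rotation": [-0.08,0,0]},{"claw": 0.6,"linear": [0,0,0],"rotation": [-0.08,0,0]},{"claw": 0.6,"linear": [0,0,0],"rotation": [-0.08,0,0]},{"claw": 0.6,"linear": [0,0,0],"rotation": [-0.08,0,0]}]'

```text
time: 2.6
position: [0.5272, 0.0451, 0.2076]
tool_rot: [0.029, 1.589, -0.013]
ft_force: [0.1, 0.6, 0.3]
grip_width: 0.399
```

```bash
python3 -c "
from h import *
go(0,0,.20,.6)"
```

```text
t 2.6 lockframe [-49.3  18. ] z 0.2076 jaw -0.026 shift [0.3  1.68 1.26] rot(deg) [-35.9  -0.9  -0.9] q7 -0.25 F [0.1 0.6 0.3] grip 0.4
```

>>> play_rows --targets '[{"claw": 0.6,"linear": [0,0.84,0.63],"rotation": [0,0,0]},{"claw": 0.6,"linear": [0,0.84,0.63],"rotation": [0,0,0]},{"claw": 0.6,"linear": [0,0,0],"rotation": [-0.08,-0.005,0]},{"claw": 0.6,"linear": [0,0,0],"rotation": [-0.08,-0.005,0]},{"claw": 0.6,"linear": [0,0,0],"rotation": [-0.08,0,0]},{"claw": 0.6,"linear": [0,0,0],"rotation": [-0.08,0,0]},{"claw": 0.6,"linear": [0,0,0],"rotation": [-0.06,0,0]},{"claw": 0.6,"linear": [0,0,0],"rotation": [0,0,0]}]'

```text
time: 3.27
position: [0.5586, 0.0869, 0.2032]
tool_rot: [-0.445, 1.529, 0.466]
ft_force: [-0.7, -0.1, -0.0]
grip_width: 0.402
```

```bash
python3 -c "
from h import *
go(0,0,.098,.6)"
```

```text
t 3.27 lockframe [0.1 1.1] z 0.2032 jaw 0.581 shift [ 4.21 -0.1   0.03] rot(deg) [-1.1 -0.1 -0.9] q7 0.21 F [-0.7 -0.1 -0. ] grip 0.4
```

>>> play_rows --targets '[{"claw": 0.6,"linear": [0.7,-0.03,0],"rotation": [0,0,-0.005]},{"claw": 0.6,"linear": [0.7,-0.03,0],"rotation": [0,0,-0.005]},{"claw": 0.6,"linear": [0.7,-0.03,0],"rotation": [0,0,0]},{"claw": 0.6,"linear": [0.7,0,0],"rotation": [0,0,0]},{"claw": 0.6,"linear": [0.5,0,0],"rotation": [0,0,0]},{"claw": 0.6,"linear": [0,0,0],"rotation": [0,0,0]}]'

```text
time: 3.77
position: [0.5597, 0.0841, 0.1172]
tool_rot: [-0.444, 1.526, 0.439]
ft_force: [-0.6, -0.5, 0.1]
grip_width: 0.399
```

Run:
```python
from h import *
go(0,0,.098,.6)
for n,P in(("top",(slice(130,250),slice(180,340))),("side",(slice(150,270),slice(190,350)))):
    globals()[n]=cv2.resize(get_image(n)[P],None,fx=2.5,fy=2.5,interpolation=cv2.INTER_CUBIC)
cv2.imwrite("pics/c2.png",cv2.convertScaleAbs(np.hstack([top,side]),alpha=1.6))
```

```text
t 3.77 lockframe [-2.2 -0.8] z 0.1172 jaw 0.563 shift [0.77 0.08 0.05] rot(deg) [-2.1 -0.1  0.1] q7 0.13 F [-0.6 -0.5  0.1] grip 0.4
```

View pics/c2.png

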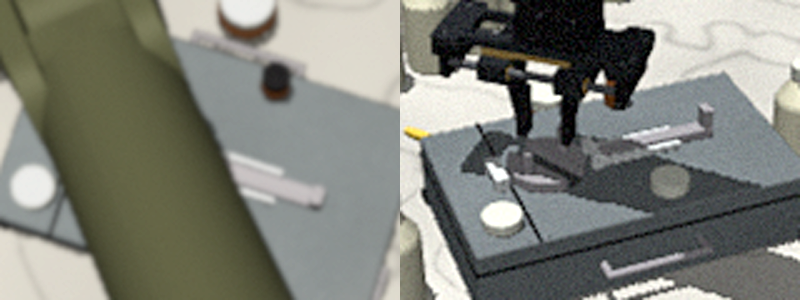

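In the side half, the two fingertips at (523,135) and (567,140) sit just above the disc, clear of the posts. The arm hides the disc in the top view. I'll lower the last 19 mm and then turn.

>>> play_rows --targets '[{"claw": 0.6,"linear": [0.5,0.08,0.05],"rotation": [0,0,0]},{"claw": 0.6,"linear": [0.35,0,0],"rotation": [0,0,0]},{"claw": 0.6,"linear": [0,0,0],"rotation": [0,0,0]}]'

```text
time: 4.12
position: [0.5636, 0.0876, 0.0995]
tool_rot: [-0.443, 1.518, 0.436]
ft_force: [-0.2, -0.1, 0.3]
grip_width: 0.402
```

```bash
python3 -c "
from h import *
go(0,0,.098,.6)"
```

```text
t 4.12 lockframe [ 2.3 -3.4] z 0.0995 jaw 0.562 shift [ 0.06  0.05 -0.16] rot(deg) [-2.2  0.3  0.4] q7 0.11 F [-0.2 -0.1  0.3] grip 0.4
```

>>> play_rows --targets '[{"claw": 0.6,"linear": [0.03,0.05,-0.15],"rotation": [-0.06,0,0]},{"claw": 0.6,"linear": [0,0,0],"rotation": [-0.08,0,0]},{"claw": 0.6,"linear": [0,0,0],"rotation": [-0.08,0,0]},{"claw": 0.6,"linear": [0,0,0],"rotation": [-0.08,0,0]}]'

```text
time: 4.45
position: [0.5602, 0.0873, 0.0991]
tool_rot: [-0.813, 1.408, 0.801]
ft_force: [-0.1, -0.4, 0.0]
grip_width: 0.401
```

```bash
python3 -c "
from h import *
go(0,0,.098,2.1)"
```

```text
t 4.45 lockframe [ 1.  -0.3] z 0.0991 jaw 1.037 shift [ 0.05  0.   -0.04] rot(deg) [-60.9  -0.2   0.6] q7 0.55 F [-0.1 -0.4  0. ] grip 0.4
```

>>> play_rows --targets '[{"claw": 0.6,"linear": [0,0,0],"rotation": [-0.08,0,0]},{"claw": 0.6,"linear": [0,0,0],"rotation": [-0.08,0,0]},{"claw": 0.6,"linear": [0,0,0],"rotation": [-0.08,0,0]},{"claw": 0.6,"linear": [0,0,0],"rotation": [-0.08,0,0]}]'

```text
time: 4.78
position: [0.5591, 0.0872, 0.0992]
tool_rot: [-1.19, 1.222, 1.177]
ft_force: [-0.1, -0.1, -2.8]
grip_width: 0.403
```

Run:
```python
from h import *
go(0,0,.098,2.1);print(get_state()["torque"])
cv2.imwrite("pics/s3.png",cv2.convertScaleAbs(cv2.resize(get_image("side")[175:255,215:335],None,fx=5,fy=5,interpolation=cv2.INTER_CUBIC),alpha=2.2))
```

```text
t 4.78 lockframe [0.6 0.7] z 0.0992 jaw 1.537 shift [ 0.05 -0.02 -0.03] rot(deg) [-32.3  -0.3   0.4] q7 1.0 F [-0.1 -0.1 -2.8] grip 0.4
[ 0.15143409 -0.03659087 -0.14101384]
```

View pics/s3.png

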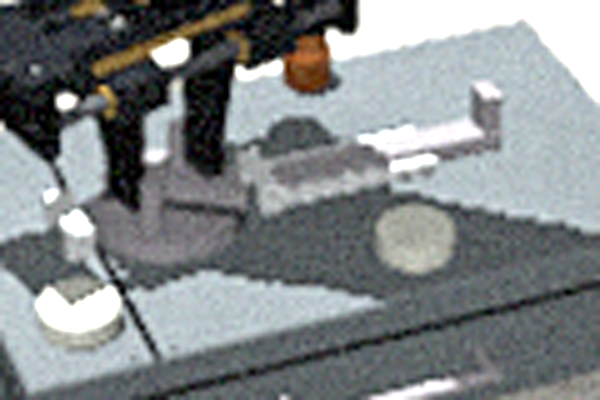

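The fingers are now pushing the posts with −0.14 N m on the tool. The near post's top is at crop (155,155) and its base at about (150,235), and the slot's edge shows at (215,208). I'll compare the post with its predicted pixels.

Run:
```python
from h import *
for a in (2.4,2.6,2.8,3.0,3.14):
    b=a-np.pi/2
    q=lambda r,an,z:np.r_[lock+r*(np.cos(an)*ex+np.sin(an)*ey),z]
    print(a,((w2px("side",[q(.025,b,.116),q(.025,b,.092),q(.038,a-np.pi,.092)])-[215,175])*5).round(0).tolist())
w=px2w("side",(215+155/5,175+155/5),.116)[:2]-lock;print(w@ex,w@ey,np.arctan2(w@ey,w@ex)+np.pi/2)
```

```text
2.4 [[141.0, 180.0], [142.0, 221.0], [91.0, 175.0]]
2.6 [[151.0, 181.0], [152.0, 223.0], [86.0, 184.0]]
2.8 [[162.0, 182.0], [163.0, 223.0], [84.0, 193.0]]
3.0 [[172.0, 181.0], [174.0, 222.0], [85.0, 202.0]]
3.14 [[180.0, 180.0], [181.0, 221.0], [87.0, 209.0]]
0.004283208395906938 0.002100795654213009 2.0267928746304187
```

>>> play_rows --targets '[{"claw": 0.6,"linear": [0,0,0],"rotation": [-0.08,0,0]},{"claw": 0.6,"linear": [0,0,0],"rotation": [-0.08,0,0]},{"claw": 0.6,"linear": [0,0,0],"rotation": [-0.08,0,0]},{"claw": 0.6,"linear": [0,0,0],"rotation": [-0.04,0,0]},{"claw": 0.6,"linear": [0,0,0],"rotation": [-0.02,0,0]}]'

```text
time: 5.25
position: [0.5589, 0.087, 0.0991]
tool_rot: [-1.526, 0.971, 1.514]
ft_force: [-0.3, 0.5, -1.2]
grip_width: 0.403
```

Run:
```python
from h import *
go(0,0,.098,2.1);print(get_state()["torque"])
cv2.imwrite("pics/s4.png",cv2.convertScaleAbs(cv2.resize(get_image("side")[175:255,215:335],None,fx=5,fy=5,interpolation=cv2.INTER_CUBIC),alpha=2.2))
```

```text
t 5.25 lockframe [0.4 0.8] z 0.0991 jaw 2.003 shift [ 0.05 -0.01 -0.03] rot(deg) [-5.5 -0.3  0.3] q7 1.41 F [-0.3  0.5 -1.2] grip 0.4
[ 0.20606257 -0.02172912 -0.08965951]
```

View pics/s4.png

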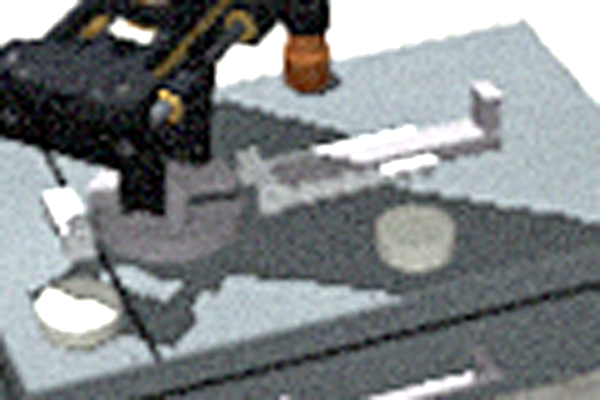

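The post is now at crop x≈177, giving an angle of about 3.07, and the slot at (215,197) points nearly at the bar. I'll turn 3° more, back off, and lift.

>>> play_rows --targets '[{"claw": 0.6,"linear": [0,0,0],"rotation": [-0.035,0,0]},{"claw": 0.6,"linear": [0,0,0],"rotation": [-0.01,0,0]}]'

```text
time: 5.47
position: [0.5589, 0.087, 0.0992]
tool_rot: [-1.572, 0.929, 1.56]
ft_force: [-0.2, -0.1, -1.0]
grip_width: 0.401
```

Run:
```python
from h import *
go(0,0,.098,2.1);print(get_state()["torque"])
```

```text
t 5.47 lockframe [0.4 0.8] z 0.0992 jaw 2.07 shift [ 0.05 -0.01 -0.03] rot(deg) [-1.7 -0.3  0.3] q7 1.47 F [-0.2 -0.1 -1. ] grip 0.4
[ 0.18876753 -0.04911066 -0.04063059]
```

>>> play_rows --targets '[{"claw": 0.6,"linear": [0,0,0],"rotation": [0.08,0,0]},{"claw": 0.6,"linear": [0,0,0],"rotation": [0.08,0,0]},{"claw": 0.6,"linear": [-0.1,0,0],"rotation": [0,0,0]},{"claw": 0.6,"linear": [-1,0,0],"rotation": [0,0,0]},{"claw": 0.6,"linear": [-1,0,0],"rotation": [0,0,0]},{"claw": 0.6,"linear": [-1,0,0],"rotation": [0,0,0]},{"claw": 1,"linear": [-1,0,0],"rotation": [0,0,0]},{"claw": 1,"linear": [0,0,0],"rotation": [0.08,0,0]},{"claw": 1,"linear": [0,0,0],"rotation": [0.08,0,0]},{"claw": 1,"linear": [0,0,0],"rotation": [0.08,0,0]}]'

```text
time: 6.3
position: [0.5596, 0.0879, 0.2093]
tool_rot: [-1.114, 1.265, 1.099]
ft_force: [-0.8, 0.2, 1.4]
grip_width: 0.186
```

>>> play_rows --targets '[{"claw": 1,"linear": [0,0,0],"rotation": [0.08,0,0]},{"claw": 1,"linear": [0,0,0],"rotation": [0.08,0,0]},{"claw": 1,"linear": [0,0,0],"rotation": [0.08,0,0]},{"claw": 1,"linear": [0,0,0],"rotation": [0.08,0,0]},{"claw": 1,"linear": [0,0,0],"rotation": [0.08,0,0]},{"claw": 1,"linear": [0,0,0],"rotation": [0.08,0,0]},{"claw": 1,"linear": [0,0,0],"rotation": [0.08,0,0]},{"claw": 1,"linear": [0,0,0],"rotation": [0.08,0,0]},{"claw": 1,"linear": [0,0,0],"rotation": [0.08,0,0]},{"claw": 1,"linear": [0,0,0],"rotation": [0.08,0,0]}]'

```text
time: 7.13
position: [0.5614, 0.0896, 0.2151]
tool_rot: [-0.151, 1.547, 0.138]
ft_force: [0.2, 0.1, -0.4]
grip_width: 0.003
```

Run:
```python
from h import *
go(-.205,0,.19,-.317)
```

```text
t 7.13 lockframe [ 3.6 -0.7] z 0.2151 jaw 0.184 shift [ 1.01 -7.3  -4.05] rot(deg) [28.7  1.1  0.3] q7 -0.19 F [ 0.2  0.1 -0.4] grip 0.0
```

Fingers shut. Moving behind the tail at height, then looking.

>>> play_rows --targets '[{"claw": 1,"linear": [0,-0.9,-0.5],"rotation": [0,0,0]},{"claw": 1,"linear": [0,-0.9,-0.5],"rotation": [0,0,0]},{"claw": 1,"linear": [0,-0.9,-0.5],"rotation": [0,0,0]},{"claw": 1,"linear": [0,-0.9,-0.5],"rotation": [0,0,0]},{"claw": 1,"linear": [0,-0.9,-0.5],"rotation": [0,0,0]},{"claw": 1,"linear": [0,-0.9,-0.5],"rotation": [0,0,0]},{"claw": 1,"linear": [0,-0.9,-0.5],"rotation": [0,0,0]},{"claw": 1,"linear": [0,-0.9,-0.5],"rotation": [0,0,0]},{"claw": 1,"linear": [0,0,0],"rotation": [0.08,0.01,0]},{"claw": 1,"linear": [0,0,0],"rotation": [0.08,0,0]}]'

```text
time: 7.97
position: [0.4946, -0.1097, 0.2191]
tool_rot: [0.026, 1.56, -0.046]
ft_force: [0.1, 0.6, 0.7]
grip_width: 0.003
```

>>> play_rows --targets '[{"claw": 1,"linear": [0,0,0],"rotation": [0.08,0,0]},{"claw": 1,"linear": [0,0,0],"rotation": [0.08,0,0]},{"claw": 1,"linear": [0,0,0],"rotation": [0,0,0]}]'

```text
time: 8.22
position: [0.4946, -0.1114, 0.2202]
tool_rot: [0.222, 1.545, -0.243]
ft_force: [0.3, 0.0, 0.2]
grip_width: 0.009
```

Run:
```python
from h import *
go(-.205,0,.12,-.317)
for n,P in(("top",(slice(130,250),slice(180,340))),("side",(slice(165,285),slice(190,350)))):
    globals()[n]=cv2.resize(get_image(n)[P],None,fx=2.5,fy=2.5,interpolation=cv2.INTER_CUBIC)
cv2.imwrite("pics/c5.png",cv2.convertScaleAbs(np.hstack([top,side]),alpha=1.7))
```

```text
t 8.22 lockframe [-2.082e+02  2.000e-01] z 0.2202 jaw -0.296 shift [ 4.01  0.17 -0.05] rot(deg) [1.2 0.9 0.7] q7 -0.16 F [0.3 0.  0.2] grip 0.01
```

View pics/c5.png

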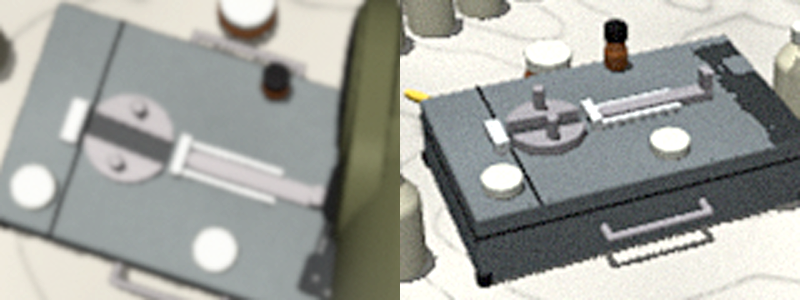

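The slot at (88,127)–(170,153) now looks in line with the bar, and the posts are at (141,109) and (117,163). I'll work out the angle.

Run:
```python
from h import *
T=lambda u,v,z:px2w("top",(180+u/2.5-.3,130+v/2.5-.3),z)[:2]
d=T(141,107,.116)-T(117,161,.116);print("post",np.arctan2(d@ey,d@ex)+np.pi/2, np.hypot(*d))
# slot: dark-pixel line fit on disc in a fresh picture
im=cv2.cvtColor(get_image("top"),cv2.COLOR_BGR2GRAY).astype(float)
c=w2px("top",[np.r_[lock,.092]])[0]
pts=[]
for x in np.linspace(-.03,.03,25):
    ys=np.linspace(-.019,.019,77)
    P=w2px("top",[np.r_[lock+x*ex+y*ey,.092] for y in ys]).astype(np.float32)
    v=cv2.remap(im.astype(np.float32),P[:,0].copy(),P[:,1].copy(),cv2.INTER_LINEAR)[:,0]
    w=np.clip((v.max()+v.min())/2-v,0,None); pts.append((x,(w*ys).sum()/w.sum()))
p=np.array(pts);k=np.polyfit(p[:,0],p[:,1],1);print("slot err",np.arctan(k[0]),"offs",k[1],p[::4].round(4).tolist())
```

```text
post -0.08605144471063197 0.04988617557870244
slot err -0.06643690428579153 offs -0.000898023397374984 [[-0.03, 0.0011], [-0.02, 0.0006], [-0.01, -0.0003], [0.0, -0.0009], [0.01, -0.0017], [0.02, -0.0023], [0.03, -0.0028]]
```

Run:
```python
from h import *
im=get_image("top").max(2).astype(np.float32)
pts=[]
for x in np.linspace(-.125,-.058,25):
    ys=np.linspace(-.022,.022,89)
    P=w2px("top",[np.r_[lock+x*ex+y*ey,.089] for y in ys]).astype(np.float32)
    v=cv2.remap(im,P[:,0].copy(),P[:,1].copy(),cv2.INTER_LINEAR)[:,0]
    w=np.clip(v-np.median(v[[0,1,2,-1,-2,-3]])-25,0,None); pts.append((x,(w*ys).sum()/w.sum()))
p=np.array(pts);k=np.polyfit(p[:,0],p[:,1],1);print("track",k,p[::4].round(4).tolist())
```

```text
track [-0.01069569 -0.00323525] [[-0.125, -0.0026], [-0.1138, -0.0013], [-0.1027, -0.0017], [-0.0915, -0.0026], [-0.0803, -0.0031], [-0.0692, -0.0024], [-0.058, -0.0011]]
```

The slot is about 0.06 to 0.08 rad short, which is inside the limit but with a thin margin. There's plenty of time, so I'll repeat the same turn with 0.065 rad more.

Run:
```python
from h import *
go(0,0.001,.20,1.7)
```

```text
t 8.42 lockframe [-207.8    0.3] z 0.22 jaw -0.291 shift [0.71 8.32 0.18] rot(deg) [-1.141e+02 -1.000e-01  1.300e+00] q7 -0.16 F [-0.1  0.3  0.2] grip 0.01
```

>>> play_rows --targets '[{"claw": 1,"linear": [0,1,0],"rotation": [0,0,0]},{"claw": 1,"linear": [0,1,0],"rotation": [0,0,0]},{"claw": 1,"linear": [0,1,0],"rotation": [0,0,0]},{"claw": 1,"linear": [0,1,0],"rotation": [0,0,0]},{"claw": 1,"linear": [0,1,0],"rotation": [0,0,0]},{"claw": 1,"linear": [0,1,0],"rotation": [0,0,0]},{"claw": 1,"linear": [0,1,0],"rotation": [0,0,0]},{"claw": 1,"linear": [0,1,0],"rotation": [0,0,0]},{"claw": 0.6,"linear": [0,0,0],"rotation": [-0.08,0,0]},{"claw": 0.6,"linear": [0,0,0],"rotation": [-0.08,0,0]}]'

```text
time: 9.25
position: [0.5528, 0.0893, 0.2177]
tool_rot: [0.008, 1.558, -0.033]
ft_force: [-0.1, -0.6, 0.5]
grip_width: 0.088
```

>>> play_rows --targets '[{"claw": 0.6,"linear": [0,0,0],"rotation": [-0.08,0,0]},{"claw": 0.6,"linear": [0,0,0],"rotation": [-0.08,0,0]},{"claw": 0.6,"linear": [0,0,0],"rotation": [-0.08,0,0]},{"claw": 0.6,"linear": [0,0,0],"rotation": [-0.08,0,0]},{"claw": 0.6,"linear": [0,0,0],"rotation": [-0.08,0,0]},{"claw": 0.6,"linear": [0,0,0],"rotation": [-0.08,0,0]},{"claw": 0.6,"linear": [0,0,0],"rotation": [-0.08,0,0]},{"claw": 0.6,"linear": [0,0,0],"rotation": [-0.08,0,0]},{"claw": 0.6,"linear": [0,0,0],"rotation": [-0.08,0,0]},{"claw": 0.6,"linear": [0,0,0],"rotation": [-0.08,0,0]}]'

```text
time: 10.08
position: [0.5523, 0.0941, 0.2182]
tool_rot: [-0.964, 1.352, 0.932]
ft_force: [-0.1, 0.9, -0.1]
grip_width: 0.395
```

Run:
```python
from h import *
go(0.0004,0.0008,.099,1.7)
```

```text
t 10.08 lockframe [5.1 9.3] z 0.2182 jaw 1.221 shift [ 4.77 -0.27 -0.13] rot(deg) [-27.4  -0.8   0.8] q7 0.74 F [-0.1  0.9 -0.1] grip 0.4
```

>>> play_rows --targets '[{"claw": 0.6,"linear": [0,-0.2,-0.25],"rotation": [-0.08,0,0]},{"claw": 0.6,"linear": [0,0,0],"rotation": [-0.08,0,0]},{"claw": 0.6,"linear": [0,0,0],"rotation": [-0.05,-0.008,0.008]},{"claw": 0.6,"linear": [0.7,0,0],"rotation": [0,0,0]},{"claw": 0.6,"linear": [0.7,0,0],"rotation": [0,0,0]},{"claw": 0.6,"linear": [0.7,0,0],"rotation": [0,0,0]},{"claw": 0.6,"linear": [0.7,0,0],"rotation": [0,0,0]},{"claw": 0.6,"linear": [0.7,0,0],"rotation": [0,0,0]},{"claw": 0.6,"linear": [0,0,0],"rotation": [0,0,0]}]'

```text
time: 10.83
position: [0.5569, 0.0866, 0.129]
tool_rot: [-1.213, 1.204, 1.209]
ft_force: [-0.2, -0.3, -0.9]
grip_width: 0.396
```

Run:
```python
from h import *
go(0.0004,0.0008,.099,2.135)
```

```text
t 10.83 lockframe [-0.6  2.6] z 0.129 jaw 1.574 shift [ 1.2  -0.08  0.02] rot(deg) [-32.1  -0.    0.3] q7 1.02 F [-0.2 -0.3 -0.9] grip 0.4
```

>>> play_rows --targets '[{"claw": 0.6,"linear": [0.6,-0.08,0.02],"rotation": [0,0,0]},{"claw": 0.6,"linear": [0.55,0,0],"rotation": [0,0,0]},{"claw": 0.6,"linear": [0.05,0,0],"rotation": [0,0,0]},{"claw": 0.6,"linear": [0,0,0],"rotation": [-0.08,0,0]},{"claw": 0.6,"linear": [0,0,0],"rotation": [-0.08,0,0]},{"claw": 0.6,"linear": [0,0,0],"rotation": [-0.08,0,0]},{"claw": 0.6,"linear": [0,0,0],"rotation": [-0.04,0,0]}]'

```text
time: 11.42
position: [0.5605, 0.0872, 0.098]
tool_rot: [-1.541, 0.955, 1.531]
ft_force: [-2.5, -2.9, -0.1]
grip_width: 0.398
```

Run:
```python
from h import *
go(0.0004,0.0008,.099,2.135);print(get_state()["torque"])
```

```text
t 11.42 lockframe [ 1.1 -0.6] z 0.098 jaw 2.027 shift [-0.04  0.06  0.02] rot(deg) [-6.2 -0.2  0.3] q7 1.39 F [-2.5 -2.9 -0.1] grip 0.4
[-0.53538955  0.49801858 -0.04965868]
```

>>> play_rows --targets '[{"claw": 0.6,"linear": [-0.04,0.05,0.02],"rotation": [-0.04,0,0]},{"claw": 0.6,"linear": [0,0.03,0],"rotation": [-0.03,0,0]},{"claw": 0.6,"linear": [0,0,0],"rotation": [-0.01,0,0]}]'

```text
time: 11.67
position: [0.5595, 0.0867, 0.0991]
tool_rot: [-1.633, 0.865, 1.623]
ft_force: [0.1, 0.3, -2.1]
grip_width: 0.399
```

Run:
```python
from h import *
go(0.0004,0.0008,.099,2.135);print(get_state()["torque"])
```

```text
t 11.67 lockframe [0.3 0.2] z 0.0991 jaw 2.161 shift [0.   0.01 0.02] rot(deg) [ 1.5 -0.2  0.4] q7 1.52 F [ 0.1  0.3 -2.1] grip 0.4
[ 0.14285005 -0.0354619  -0.14379498]
```

>>> play_rows --targets '[{"claw": 0.6,"linear": [0,0,0],"rotation": [0.08,0,0]},{"claw": 0.6,"linear": [0,0,0],"rotation": [0.08,0,0]},{"claw": 0.6,"linear": [-0.1,0,0],"rotation": [0,0,0]},{"claw": 0.6,"linear": [-1,0,0],"rotation": [0,0,0]},{"claw": 0.6,"linear": [-1,0,0],"rotation": [0,0,0]},{"claw": 0.6,"linear": [-1,0,0],"rotation": [0,0,0]},{"claw": 1,"linear": [-0.8,0,0],"rotation": [0,0,0]},{"claw": 1,"linear": [0,0,0],"rotation": [0.08,0,0]},{"claw": 1,"linear": [0,0,0],"rotation": [0.08,0,0]},{"claw": 1,"linear": [0,0,0],"rotation": [0.08,0,0]}]'

```text
time: 12.5
position: [0.5601, 0.0875, 0.2049]
tool_rot: [-1.191, 1.216, 1.181]
ft_force: [-0.1, 1.2, -0.2]
grip_width: 0.181
```

>>> play_rows --targets '[{"claw": 1,"linear": [0,0,0],"rotation": [0.08,0,0]},{"claw": 1,"linear": [0,0,0],"rotation": [0.08,0,0]},{"claw": 1,"linear": [0,0,0],"rotation": [0.08,0,0]},{"claw": 1,"linear": [0,0,0],"rotation": [0.08,0,0]},{"claw": 1,"linear": [0,0,0],"rotation": [0.08,0,0]},{"claw": 1,"linear": [0,0,0],"rotation": [0.08,0,0]},{"claw": 1,"linear": [0,0,0],"rotation": [0.08,0,0]},{"claw": 1,"linear": [0,0,0],"rotation": [0.08,0,0]},{"claw": 1,"linear": [0,0,0],"rotation": [0.08,0,0]},{"claw": 1,"linear": [0,0,0],"rotation": [0.08,0,0]}]'

```text
time: 13.33
position: [0.5613, 0.0896, 0.2113]
tool_rot: [-0.233, 1.543, 0.223]
ft_force: [-0.5, 0.0, 0.1]
grip_width: 0.006
```

Run:
```python
from h import *
go(-.205,-0.001,.20,-.317)
```

```text
t 13.33 lockframe [ 3.6 -0.6] z 0.2113 jaw 0.291 shift [ 0.44 -6.86 -4.76] rot(deg) [34.8  1.   0.2] q7 -0.1 F [-0.5  0.   0.1] grip 0.01
```

>>> play_rows --targets '[{"claw": 1,"linear": [0,-0.86,-0.6],"rotation": [0,0,0]},{"claw": 1,"linear": [0,-0.86,-0.6],"rotation": [0,0,0]},{"claw": 1,"linear": [0,-0.86,-0.6],"rotation": [0,0,0]},{"claw": 1,"linear": [0,-0.86,-0.6],"rotation": [0,0,0]},{"claw": 1,"linear": [0,-0.86,-0.6],"rotation": [0,0,0]},{"claw": 1,"linear": [0,-0.86,-0.6],"rotation": [0,0,0]},{"claw": 1,"linear": [0,-0.86,-0.6],"rotation": [0,0,0]},{"claw": 1,"linear": [0,-0.86,-0.6],"rotation": [0,0,0]},{"claw": 1,"linear": [0,0,0],"rotation": [0.08,0,0]},{"claw": 1,"linear": [0,0,0],"rotation": [0.08,0,0]}]'

```text
time: 14.17
position: [0.4955, -0.1128, 0.2152]
tool_rot: [-0.07, 1.55, 0.056]
ft_force: [-0.3, 1.1, 0.3]
grip_width: 0.005
```

>>> play_rows --targets '[{"claw": 1,"linear": [0,0,0],"rotation": [0.08,0,0]},{"claw": 1,"linear": [0,0,0],"rotation": [0.08,0,0]},{"claw": 1,"linear": [0,0,0],"rotation": [0.06,0.01,0]},{"claw": 1,"linear": [0,0,0],"rotation": [0,0,0]}]'

```text
time: 14.5
position: [0.495, -0.1143, 0.2168]
tool_rot: [0.201, 1.556, -0.213]
ft_force: [-0.0, -0.4, -0.1]
grip_width: 0.002
```

```bash
cat >> h.py <<'E'
def slot():
    im=cv2.cvtColor(get_image("top"),cv2.COLOR_BGR2GRAY).astype(np.float32)
    pts=[];ys=np.linspace(-.019,.019,77)
    for x in np.linspace(-.03,.03,25):
        P=w2px("top",[np.r_[lock+x*ex+y*ey,.092] for y in ys]).astype(np.float32)
        v=cv2.remap(im,P[:,0].copy(),P[:,1].copy(),cv2.INTER_LINEAR)[:,0]
        w=np.clip((v.max()+v.min())/2-v,0,None); pts.append((x,(w*ys).sum()/w.sum()))
    p=np.array(pts);k=np.polyfit(p[:,0],p[:,1],1);print("slot err",np.arctan(k[0]),"offs",k[1])
E
python3 - <<'E'
from h import *
slot(); go(-.205,-0.001,.092,-.317)
E
```

```text
slot err 0.025675899650883127 offs -0.0010942763696950258
t 14.55 lockframe [-210.5   -1. ] z 0.2169 jaw -0.26 shift [ 4.99  0.26 -0.02] rot(deg) [3.3 0.4 0.4] q7 -0.13 F [ 0.8 -0.   0.1] grip 0.0
```

The slot is now within 0.03 rad of the track. Next I'll lower behind the tail.

>>> play_rows --targets '[{"claw": 1,"linear": [0.9,0,0],"rotation": [0.03,0,0]},{"claw": 1,"linear": [0.9,0,0],"rotation": [0,0,0]},{"claw": 1,"linear": [0.9,0,0],"rotation": [0,0,0]},{"claw": 1,"linear": [0.9,0,0],"rotation": [0,0,0]},{"claw": 1,"linear": [0.6,0,0],"rotation": [0,0,0]},{"claw": 1,"linear": [0,0,0],"rotation": [0,0,0]}]'

```text
time: 15.05
position: [0.4983, -0.1138, 0.1112]
tool_rot: [0.207, 1.547, -0.224]
ft_force: [-1.0, 0.6, 0.0]
grip_width: 0.003
```

Run:
```python
from h import *
go(-.205,-0.0015,.094,-.317)
```

```text
t 15.05 lockframe [-209.4   -4.1] z 0.1112 jaw -0.275 shift [ 0.69  0.19 -0.11] rot(deg) [2.4 0.8 0.5] q7 -0.24 F [-1.   0.6  0. ] grip 0.0
```

>>> play_rows --targets '[{"claw": 1,"linear": [0.5,0,-0.11],"rotation": [0.027,0.008,0]},{"claw": 1,"linear": [0.2,0,0],"rotation": [0,0,0]},{"claw": 1,"linear": [0,0,0],"rotation": [0,0,0]}]'

```text
time: 15.3
position: [0.4964, -0.1126, 0.0947]
tool_rot: [0.234, 1.556, -0.248]
ft_force: [0.1, 1.0, 0.1]
grip_width: 0.005
```

Run:
```python
from h import *
go(-.190,-0.0015,.094,-.317)
```

```text
t 15.3 lockframe [-208.8   -1.8] z 0.0947 jaw -0.307 shift [ 0.02  0.75 -0.01] rot(deg) [0.6 0.2 0.5] q7 -0.29 F [0.1 1.  0.1] grip 0.01
```

>>> play_rows --targets '[{"claw": 1,"linear": [0,0.3,0],"rotation": [0,0,0]},{"claw": 1,"linear": [0,0.3,0],"rotation": [0,0,0]},{"claw": 1,"linear": [0,0.3,0],"rotation": [0,0,0]},{"claw": 1,"linear": [0,0.3,0],"rotation": [0,0,0]},{"claw": 1,"linear": [0,0.3,0],"rotation": [0,0,0]},{"claw": 1,"linear": [0,0.3,0],"rotation": [0,0,0]},{"claw": 1,"linear": [0,0.3,0],"rotation": [0,0,0]},{"claw": 1,"linear": [0,0.3,0],"rotation": [0,0,0]}]'

```text
time: 15.97
position: [0.5186, -0.051, 0.0989]
tool_rot: [0.227, 1.549, -0.246]
ft_force: [-0.7, -1.6, 0.8]
grip_width: 0.007
```

Run:
```python
from h import *
go(-.072,-0.0015,.094,-.317)
```

```text
t 15.97 lockframe [-143.3   -3.8] z 0.0989 jaw -0.301 shift [ 0.16  2.86 -0.05] rot(deg) [0.9 0.6 0.6] q7 -0.44 F [-0.7 -1.6  0.8] grip 0.01
```

>>> play_rows --targets '[{"claw": 1,"linear": [0.06,0.3,-0.05],"rotation": [0.01,0.005,0]},{"claw": 1,"linear": [0.05,0.3,0],"rotation": [0,0,0]},{"claw": 1,"linear": [0.05,0.3,0],"rotation": [0,0,0]},{"claw": 1,"linear": [0.04,0.3,0],"rotation": [0,0,0]},{"claw": 1,"linear": [0.02,0.3,0],"rotation": [0,0,0]},{"claw": 1,"linear": [0.02,0.3,0],"rotation": [0,0,0]}]'

```text
time: 16.47
position: [0.5331, -0.0045, 0.0926]
tool_rot: [0.237, 1.554, -0.259]
ft_force: [-0.2, -2.0, 0.7]
grip_width: 0.006
```

Run:
```python
from h import *
go(-.072,-0.0015,.095,-.317)
```

```text
t 16.47 lockframe [-94.7  -3.1] z 0.0926 jaw -0.316 shift [-0.11  0.91 -0.06] rot(deg) [0.  0.2 0.8] q7 -0.58 F [-0.2 -2.   0.7] grip 0.01
```

>>> play_rows --targets '[{"claw": 1,"linear": [-0.06,0.25,-0.03],"rotation": [0,0,0]},{"claw": 1,"linear": [-0.03,0.22,0],"rotation": [0,0,0]},{"claw": 1,"linear": [0,0.2,0],"rotation": [0,0,0]},{"claw": 1,"linear": [0,0.15,0],"rotation": [0,0,0]}]'

```text
time: 16.8
position: [0.5386, 0.017, 0.0941]
tool_rot: [0.234, 1.556, -0.26]
ft_force: [-4.0, -12.1, 6.3]
grip_width: 0.004
```

Run:
```python
from h import *
go(-.072,-0.0015,.095,-.317)
```

```text
t 16.8 lockframe [-72.5  -1.6] z 0.0941 jaw -0.314 shift [-0.03  0.02 -0.  ] rot(deg) [0.2 0.2 0.9] q7 -0.63 F [ -4.  -12.1   6.3] grip 0.0
```

The force jumped to 13 N exactly where the stop was expected. I'll back off along the track, lift, and check.

>>> play_rows --targets '[{"claw": 1,"linear": [0,0.06,0],"rotation": [0,0,0]},{"claw": 1,"linear": [0,-0.4,0],"rotation": [0,0,0]},{"claw": 1,"linear": [0,-1,0],"rotation": [0,0,0]},{"claw": 1,"linear": [0,-1,0],"rotation": [0,0,0]},{"claw": 1,"linear": [-0.8,-0.9,0],"rotation": [0,0,0]},{"claw": 1,"linear": [-1,-0.8,0],"rotation": [0,0,0]},{"claw": 1,"linear": [-1,-0.8,0],"rotation": [0,0,0]},{"claw": 1,"linear": [-1,0,0],"rotation": [0,0,0]},{"claw": 1,"linear": [0,0,0],"rotation": [0,0,0]},{"claw": 1,"linear": [0,0,0],"rotation": [0,0,0]}]'

```text
time: 17.63
position: [0.498, -0.1028, 0.1939]
tool_rot: [0.236, 1.558, -0.258]
ft_force: [-0.1, 0.4, -1.1]
grip_width: 0.005
```

Run:
```python
from h import *
go(-.205,0,.2,-.317)
for n,P in(("top",(slice(130,250),slice(180,340))),("side",(slice(165,285),slice(190,350)))):
    globals()[n]=cv2.resize(get_image(n)[P],None,fx=2.5,fy=2.5,interpolation=cv2.INTER_CUBIC)
cv2.imwrite("pics/c6.png",cv2.convertScaleAbs(np.hstack([top,side]),alpha=1.7))
q=lambda x,y,z:np.r_[lock+x*ex+y*ey,z]
print(((w2px("top",[q(-.057,0,.112),q(.062,0,.085),q(.047,0,.092)])-[180,130])*2.5).round(0).tolist())
```

```text
t 17.63 lockframe [-198.9   -0.4] z 0.1939 jaw -0.315 shift [-0.24 -0.25 -0.02] rot(deg) [0.1 0.  0.8] q7 -0.24 F [-0.1  0.4 -1.1] grip 0.0
[[190.0, 154.0], [61.0, 117.0], [76.0, 121.0]]
```

View pics/c6.png

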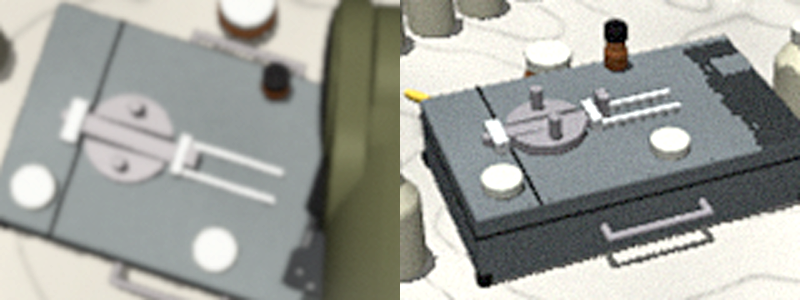

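The bar runs through the disc. Its tail at (190,157) is against the staple at (181,154), and its nose shows past the keeper at (62,118). The caps and vial are where they were, so I'll hand the job in.

```bash
python3 -c "
from bench import *
print(get_state()['time'],close_job())"
```

```text
the job is handed in; nothing more can be done
17.7333 None
```

The sample box is locked and the job is handed in at 17.7 s; the system gave no verdict.

- **Disc:** I turned it by both posts at once with part-open fingers. The first pass stopped about 0.07 rad short by the slot fit, though reading the posts by eye gave 0.09 rad. I repeated the turn, and the slot then measured about 0.03 rad from the track.
- **Bar:** I pushed it home by its tail with closed fingers, using about 2 N along the way. The force rose to about 13 N exactly where the stop was expected.
- **Last check:** The final pictures show the tail against the staple, the nose through the keeper and the slot along the bar. The gripper had backed off and lifted clear. I did not measure the slot angle again after the bar went in.
- **Bystanders:** The caps and vial look unmoved. In the last pictures the jar and bottles were partly out of frame, so I only saw parts of them, though nothing came near them.

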